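# Safe the shielded test box and hold its sprung cover below the balance point

## Task

Make the shielded test box safe by pressing the keys on the white pod one at a time, each fully down and let up again, in the order yellow, blue, green. Then take the orange handle, raise the sprung cover clearly past its balance point (the red mark on the side arcs) so that its catch re-cocks, without letting it spring wide open, and ease it back to just below the balance point, into the green band. Finish while still holding the cover steady there with the gripper, and leave the other things on the bench alone.

Things in the scene. Friction and masses are not known exactly. Their poses are not given: they have to be found in the camera images.
- box: Open-topped aluminium test box, fixed to the bench, 190 mm deep (its x) by 240 mm wide (its y) by 110 mm high. Origin at the centre of its underside; its x axis points from its front (the handle side, towards the robot) to its far, hinge side; z up.
- hinge (a point): Middle of the cover's hinge line, on the far top rim of the box, 110 mm above the bench; the hinge line runs along the box's y axis.
- balance_mark (a point): Red balance mark on the left (+y of the box) side arc. Two fixed white arcs stand just outside the cover's sides, about the hinge, 125 mm in radius, 26 mm broad, 5 mm thick, up to 245 mm above the bench. Cover plate level with the red mark = 0.85 rad, the balance point; the green band just below it spans 0.60 to 0.82 rad.
- handle (a point): Middle of the orange handle: round bar 14 mm thick, 144 mm long, parallel to the hinge, held by two dark arms (120 mm free between them), 45 mm of free gap between bar and cover plate, nothing below it. It lies 240 mm from the hinge line, and 6 mm above its level when shut; it swings up and away about the hinge. The bar may turn between the fingers of a gripper that keeps its attitude.
- cover (a joint): Opening angle of the cover (grey plate 186 x 238 x 12 mm) in rad: 0 shut and level, growing as the handle rises; stop at 1.4, sprung wide open beyond 1.25. A spring lifts part of its 1.8 kg: below the balance point, 0.85 rad (49 deg), it falls shut of itself, above it springs open. At the handle: 2 N when shut, about 1 N at 0.15 rad from balance. The catch re-cocks above 0.92 rad for 0.2 s.
- pod: White key pod, fixed to the bench, 170 mm (its x) by 75 mm (y) by 35 mm high, carrying three round keys in a row along its x axis, 50 mm apart; their order in the row varies. It may stand left or right of the box. Origin at the centre of its underside.
- key_yellow_top (a point): Centre of the top face of the yellow key: round, 28 mm in diameter, in a black collar 44 mm in diameter, its top 57 mm above the bench and 10 mm above the collar; it goes straight down 6 mm, about 1.5 N at first and 5 N when fully down, and springs back.
- key_blue_top (a point): Centre of the top face of the blue key, otherwise like the yellow one.
- key_green_top (a point): Centre of the top face of the green key, otherwise like the yellow one.
- key_yellow (a joint): Travel of the yellow key in m: 0 up, 0.006 fully down; it counts as pressed beyond 0.0045 and as up below 0.002.
- key_blue (a joint): Travel of the blue key, as for the yellow one.
- key_green (a joint): Travel of the green key, as for the yellow one.
- meter: Bystander: red hand-held multimeter lying on the bench, 150 x 78 x 38 mm, loose. It lies on the other side of the box from the pod. Origin at the centre of its underside.
- lens: Bystander: black camera lens standing upright, 68 mm in diameter, 100 mm high, loose. Origin at the centre of its foot.
- computer: Bystander: small black computer box, 90 x 66 x 30 mm, loose. Origin at the centre of its underside.

How it is judged:
By the outcome, as a careful person would: the job done as asked, in the order asked, and still so for the second after the job is handed in, while the arm keeps its last pose, push and grip.
It also fails if it takes over 70 s, if anything falls off the work surface, if the arm or the gripper's body presses on something with over 40 N, if the wrist force passes 120 N, or if a joint passes its speed limit or range.

## Robot

A 6-joint arm with a two-finger parallel gripper is mounted at the origin on the work surface. World frame = base frame: x ahead of the robot, y to its left, z up, the work surface at z = 0. Lengths are in mm, angles in rad, forces in N, time in s.
With the tool pointing down it reaches from about 325 to 850 mm from the base axis. Payload 15.5 kg.
Tool frame: the origin (TCP) lies on the mounting face of the last link; the fingertips stand 191 mm ahead of it and the grasp point (between the pads) lies 172 mm ahead of it (robot.grip_point_offset is the distance from the TCP to the grasp point, in mm); z points along the fingers, y is the line along which they close (so a half turn about z gives the same grasp; the last joint's range is limited). The gripper opens to 91 mm and grips with 3 to 60 N. Pads are 32 mm wide; open, the fingers measure 118 mm over their backs; the gripper's body (76 mm by 178 mm) begins 60 mm behind the grasp point.
Start: joints at [1.179, 0.494, 1.345, -0, 1.302, -0.096], TCP at [182.186, 597.86, 404.715] pointing down, gripper open.
Joint ranges: [-2.91, 2.91], [-0.82, 2.16], [0.22, 2.67], [-1.22, 4.37], [0.12, 2.79], [-3.08, 3.08]. Speed limits (rad/s): [1.89, 1.89, 2.57, 3.01, 3.01, 3.01].

## Interface

Orientations are given as a unit quaternion [w, x, y, z].
In Python, from station import robot gives the robot as it stands.
- The arm moves only by the tool arm_command, never from a script. Its argument "rows" is a list that holds one entry, the list of rows, each a list of 5 numbers: the closure, from 0 (fully open) to 1 (shut), then the shift along the tool's x, y, z normalised to -1 to 1, where 1 is 400 mm, then the turn about the tool's z normalised to -1 to 1, where 1 is 30 degrees. In form: [[[gripper, tx, ty, tz, twist], ...]]. A call has 1 to 20 rows; each row is the pose to reach, as a shift and turn from the pose commanded when the call began, along the tool's axes at that moment; what a row does not reach only later rows make up. A row lasts 1/12 s, in which the tool goes at most 41.7 mm and 7.16 degrees, less where a joint would pass 70% of its speed; a pose out of reach is approached as far as the arm can. A call with a number of a shift or a turn outside -1 to 1 is refused whole. A call with a gripper value outside its range is refused whole. The fingers move at their own pace and stop on an object; "squeeze" is the grip in N (left out, the last holds). Time passes only in rows, so rows that repeat a pose let the fingers close. It gives the time, the measured TCP pose, the force, the opening and the grip force at its end, in the units of the state.
- robot.sense(): the state, without advancing time (a new reading comes with each control period).
- robot.snapshot(name): name is "scene" or "top" or "wrist"; returns the picture (480x640x3 uint8, blue, green, red); there is no depth.
- robot.calibration(name): a dict with "fx", "fy", "cx", "cy" (pixels), "k1" (the pictures are not rectified: a ray, as slopes to the right and down, at radius r is drawn at 1 + k1 r^2 times it, then the intrinsics apply), "xyz" and "rotation" of the camera in the world. Camera axes: x right, y up, looking along -z (the intrinsics and any distortion apply to the point x, -y, -z); pixel columns grow to the right and rows downward; lengths in mm; the calibration is good to about 2 mm. A picture is of the moment at which its call begins: read the wrist's pose just before it. calibration takes no time and is no camera call; for the wrist camera it gives the pose at the moment of the call.
- robot.job_done(): hands the job in; it is judged then, once.
The state is a dict: "time_s": time; "q": joint angles; "joint_vel": joint speeds; "joint_efforts": joint torques, N m; "eef_pos": TCP position; "tcp_rot": TCP orientation; "wrist_force": force on the tool from outside, world axes, zero at the start; "torque": the same for the moment, N m; "width": finger opening in mm; "finger_force": force on a finger pad.
Only numpy, scipy, OpenCV 4.12 (cv2) and the standard library are available. Lean on these libraries where they do the work, as an engineer would, in place of code of your own. Each camera call takes 0.05 s, during which the arm holds its last target. There are 200 camera calls.

## Working session

There is one attempt and no reset: what is moved stays moved. The work goes in short steps, Python scripts to look and compute and a tool call to move; the robot and the scene stay as the last step left them, time stands still between calls to the robot, and variables do not carry over. Pictures are saved under pics/ and viewed, at most 10 in all, crops included, and the job is handed in when it is done.

Besides the shell and the picture viewer there is one more tool, called after "Request:" by a JSON object that holds its "method" and its "body", one argument or row to a line. arm_command: Moves the arm, as the interface text tells. Its arguments: {"type":"object","properties":{"rows":{"type":"array","items":{"type":"array","items":{"type":"array","items":{"type":"number","minimum":-1,"maximum":1}}}},"squeeze":{"type":"number"}},"required":["rows"]}

```bash
mkdir -p pics; ls
python3 - <<'E'
from station import robot
import cv2
for n in("scene","top"):
    cv2.imwrite(f"pics/{n}0.png",robot.snapshot(n)); print(n,robot.calibration(n))
s=robot.sense(); print(s['time_s'],s['eef_pos'],s['tcp_rot'],s['width'])
E
```

```text
pics
scene {'fx': 563.6036180286063, 'fy': 563.6036180286063, 'cx': 319.9402404260091, 'cy': 245.4312372692071, 'k1': 0.057159274735352573, 'xyz': array([1167.76706869, -444.94274061, 1177.64382305]), 'rotation': array([0.85537673, 0.27409273, 0.1352459 , 0.41822526])}
top {'fx': 575.1938402424963, 'fy': 575.1938402424963, 'cx': 314.99635538752494, 'cy': 240.18488632751638, 'k1': -0.14785977640247103, 'xyz': array([ 394.08008041,    6.1575462 , 1307.76021578]), 'rotation': array([ 0.70705435,  0.05442523, -0.05614561, -0.70282267])}
0.1 [182.1532115  597.73805975 404.19979744] [-1.40397873e-04  1.47373056e-01  9.89080834e-01 -5.15424891e-04] 91.22601074530478
```

View pics/scene0.png

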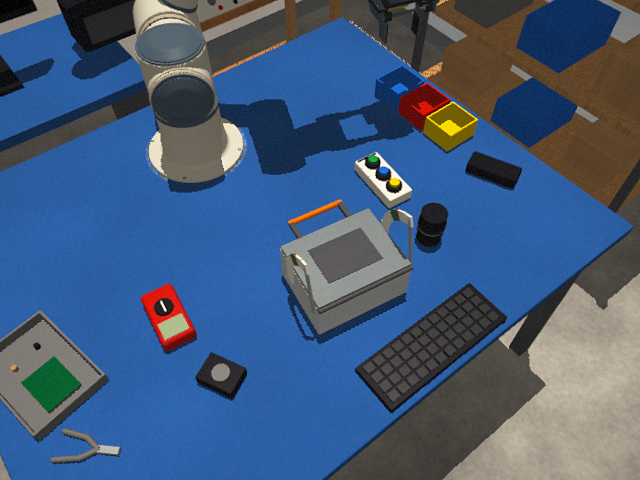

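View pics/top0.png

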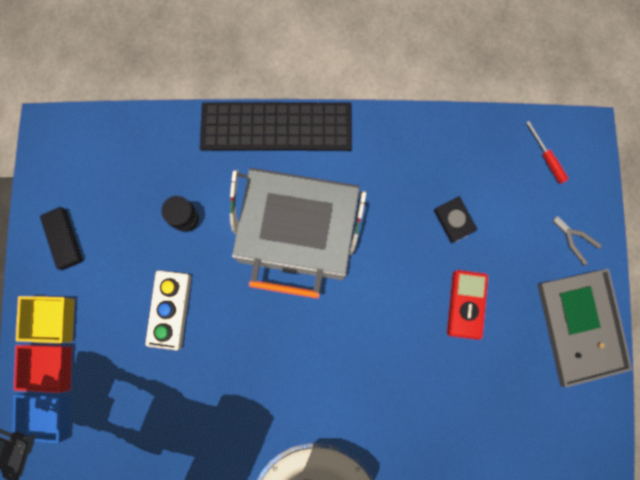

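The top view shows the keys at yellow (168,287), blue (165,310) and green (162,332). The orange bar runs from (250,284) to (319,295). The lens is at (180,212) and the meter is on the right, away from the keys.

```bash
cat > h.py <<'E'
import numpy as np, cv2
from scipy.spatial.transform import Rotation as R
def rot(q): return R.from_quat(np.roll(q,-1))
def ray(c,uv):
    K=np.array([[c['fx'],0,c['cx']],[0,c['fy'],c['cy']],[0,0,1]])
    p=cv2.undistortPointsIter(np.array([[uv]],float),K,np.array([c['k1'],0,0,0,0.]),None,None,(3,50,1e-9))[0,0]
    return rot(c['rotation']).apply([p[0],-p[1],-1])
def hit(c,uv,z):
    d=ray(c,uv); return c['xyz']+d*(z-c['xyz'][2])/d[2]
def project(c,P):
    d=rot(c['rotation']).inv().apply(np.asarray(P)-c['xyz']); x=d[0]/-d[2]; y=-d[1]/-d[2]; s=1+c['k1']*(x*x+y*y)
    return c['cx']+c['fx']*x*s, c['cy']+c['fy']*y*s
def blob(img,lo,hi,win):
    x0,y0,x1,y1=win; m=cv2.inRange(cv2.cvtColor(img[y0:y1,x0:x1],cv2.COLOR_BGR2HSV),lo,hi)
    n,l,s,ce=cv2.connectedComponentsWithStats(m); i=1+np.argmax(s[1:,4])
    pts=np.argwhere(l==i)[:,::-1]+[x0,y0]
    return ce[i]+[x0,y0],pts
HS=dict(yellow=((22,150,120),(35,255,255)),blue=((100,120,150),(125,255,255)),green=((45,100,50),(85,255,255)),orange=((5,150,120),(18,255,255)))
E
python3 - <<'E'
from station import robot
from h import *
W=dict(top=dict(yellow=(158,276,180,298),blue=(155,300,176,320),green=(152,321,174,343),orange=(240,275,330,305)),
 scene=dict(yellow=(384,175,406,195),blue=(373,164,394,182),green=(364,152,383,168),orange=(280,195,350,232)))
for n in W:
    im=cv2.imread(f"pics/{n}0.png"); c=robot.calibration(n)
    for k in W[n]:
        try:
            ce,p=blob(im,*HS[k],W[n][k])
        except Exception as e: print(n,k,e); continue
        z=116 if k=='orange' else 57
        print(n,k,len(p),ce.round(1),hit(c,ce,z).round(1))
        if k=='orange':
            a,b=p[p[:,0]<p[:,0].min()+3].mean(0),p[p[:,0]>p[:,0].max()-3].mean(0)
            A,B=hit(c,a,z),hit(c,b,z);d=A-B;print(A.round(),B.round(),np.linalg.norm(d).round(1),'dir from +y deg',np.degrees(np.arctan2(-d[0],d[1])).round(2))
s=robot.sense();print(rot(s['tcp_rot']).as_matrix().round(4))
E
```

```text
top yellow 148 [167.4 286.6] [486.3 327.3  57. ]
top blue 119 [163.8 309.4] [436.3 333.2  57. ]
top green 141 [161.  331.9] [387.2 337.7  57. ]
top orange 410 [283.9 288.6] [480.2  67.7 116. ]
[490. 136. 116.] [468.   1. 116.] 136.5 dir from +y deg -9.08
scene yellow 67 [394.  181.6] [489.3 328.3  57. ]
scene blue 55 [383.2 169.7] [439.5 334.4  57. ]
scene green 79 [372.7 159.2] [392.4 337.6  57. ]
scene orange 269 [314.6 212.1] [480.1  70.2 116. ]
[466.   4. 116.] [488. 139. 116.] 136.8 dir from +y deg 170.53
[[-9.566e-01  2.915e-01 -4.000e-04]
 [ 2.915e-01  9.566e-01 -1.000e-03]
 [ 1.000e-04 -1.100e-03 -1.000e+00]]
```

Request:
{"method": "arm_command", "body": {
  "rows": [
    [[1, -0.927, -0.423, 0.32, 1], [1, -0.927, -0.423, 0.32, 1], [1, -0.927, -0.423, 0.32, 1], [1, -0.927, -0.423, 0.32, 1], [1, -0.927, -0.423, 0.32, 1], [1, -0.927, -0.423, 0.32, 1], [1, -0.927, -0.423, 0.32, 1], [1, -0.927, -0.423, 0.32, 1], [1, -0.927, -0.423, 0.32, 1], [1, -0.927, -0.423, 0.32, 1], [1, -0.927, -0.423, 0.32, 1], [1, -0.927, -0.423, 0.32, 1], [1, -0.927, -0.423, 0.32, 1], [1, -0.927, -0.423, 0.32, 1], [1, -0.927, -0.423, 0.32, 1], [1, -0.927, -0.423, 0.32, 1], [1, -0.927, -0.423, 0.32, 1], [1, -0.927, -0.423, 0.32, 1]]
  ],
  "squeeze": 20
}}

```text
time_s: 1.6
eef_pos: [487.1, 328.4, 277.0]
tcp_rot: [0.0, 0.398, 0.917, 0.0]
wrist_force: [0.5, 0.3, -0.8]
width: 0.5
finger_force: 0.0
```

```bash
cat >> h.py <<'E'
def state(robot,target=None):
    s=robot.sense(); print(round(s['time_s'],2),np.round(s['eef_pos'],1),np.round(s['wrist_force'],1),'w',round(s['width'],1),'f',np.round(s['finger_force'],1))
    M=rot(s['tcp_rot']).as_matrix(); print('tool y deg',np.degrees(np.arctan2(M[1,1],M[0,1])).round(2))
    if target is not None: print('units',(M.T@(np.array(target)-s['eef_pos'])/400).round(4))
E
python3 - <<'E'
from station import robot
from h import *
state(robot,(487.5,328,242.5)); im=robot.snapshot("wrist"); c=robot.calibration("wrist"); cv2.imwrite("pics/w1.png",im)
for n,P in dict(y=(487.5,328,57),b=(437.5,333.7,57),g=(389.5,337.6,57)).items(): print(n,np.round(project(c,P)))
E
```

```text
1.6 [487.1 328.4 277. ] [ 0.5  0.3 -0.8] w 0.5 f 0.0
tool y deg 43.11
units [-0.0014 -0.0001  0.0862]
y [318. 269.]
b [264. 210.]
g [206. 150.]
```

View pics/w1.png

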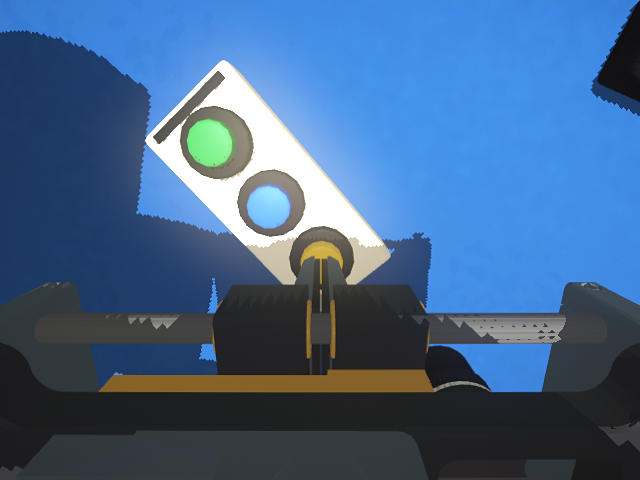

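The wrist view shows the blue key at (268,206) and green at (210,143), about 4 mm off my estimate. Yellow is right under the fingertips near (321,262).

Run:
```python
from station import robot
from h import *
c=robot.calibration("wrist")
for uv in((268.5,206.3),(210.5,143.3)): print(hit(c,uv,57).round(1))
im=cv2.imread("pics/w1.png")[220:290,270:380]; cv2.imwrite("pics/w1c.png",cv2.resize(im,None,fx=6,fy=6))
```

```text
[437.8 337.2  57. ]
[389.2 342.3  57. ]
```

View pics/w1c.png

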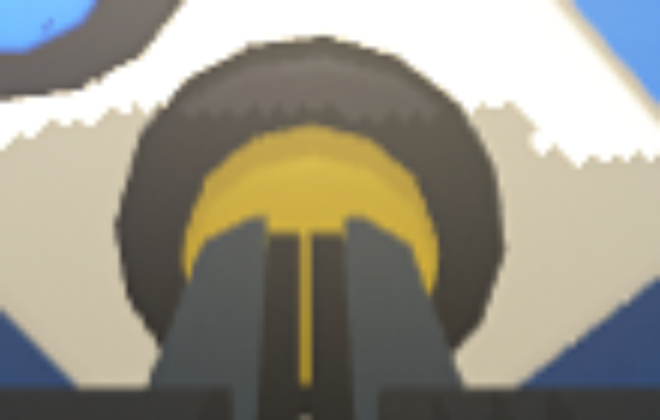

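Request:
{"method": "arm_command", "body": {
  "rows": [
    [[1, 0.002, 0.0035, 0.03, 0], [1, 0.002, 0.0035, 0.045, 0], [1, 0.002, 0.0035, 0.055, 0], [1, 0.002, 0.0035, 0.065, 0], [1, 0.002, 0.0035, 0.075, 0], [1, 0.002, 0.0035, 0.08, 0], [1, 0.002, 0.0035, 0.085, 0], [1, 0.002, 0.0035, 0.085, 0], [1, 0.002, 0.0035, 0.085, 0]]
  ]
}}

```text
time_s: 2.4
eef_pos: [487.9, 329.4, 242.8]
tcp_rot: [-0.0, 0.398, 0.917, -0.0]
wrist_force: [-2.7, -1.7, 4.0]
width: 0.4
finger_force: 2.2
```

Request:
{"method": "arm_command", "body": {
  "rows": [
    [[1, 0, 0, 0.002, 0], [1, 0, 0, 0.003, 0], [1, 0, 0, 0.003, 0], [1, 0, 0, 0.003, 0]]
  ]
}}

```text
time_s: 2.73
eef_pos: [488.0, 329.4, 242.0]
tcp_rot: [0.0, 0.398, 0.917, 0.0]
wrist_force: [-4.1, -2.9, 10.7]
width: 0.2
finger_force: 5.3
```

Request:
{"method": "arm_command", "body": {
  "rows": [
    [[1, 0, 0, -0.02, 0], [1, 0, 0, -0.07, 0], [1, 0, 0, -0.07, 0], [1, 0.0955, -0.082, -0.07, 1], [1, 0.0955, -0.082, -0.07, 1], [1, 0.0955, -0.082, -0.07, 1], [1, 0.0955, -0.082, -0.07, 1], [1, 0.0955, -0.082, -0.07, 1], [1, 0.0955, -0.082, -0.06, 1], [1, 0.0955, -0.082, -0.045, 1], [1, 0.0955, -0.082, -0.03, 1], [1, 0.0955, -0.082, -0.02, 1], [1, 0.0955, -0.082, -0.012, 1], [1, 0.0955, -0.082, -0.006, 1], [1, 0.0955, -0.082, -0.001, 1], [1, 0.0955, -0.082, 0, 1], [1, 0.0955, -0.082, 0, 1], [1, 0.0955, -0.082, 0, 1]]
  ]
}}

```text
time_s: 4.23
eef_pos: [437.8, 334.8, 241.9]
tcp_rot: [0.0, 0.622, 0.783, -0.0]
wrist_force: [-3.4, -3.7, 13.1]
width: 0.5
finger_force: 6.4
```

Request:
{"method": "arm_command", "body": {
  "rows": [
    [[1, 0, 0, -0.02, 0], [1, 0, 0, -0.07, 0], [1, 0, 0, -0.07, 0], [1, 0.038, -0.115, -0.07, 0.747], [1, 0.038, -0.115, -0.07, 0.747], [1, 0.038, -0.115, -0.07, 0.747], [1, 0.038, -0.115, -0.07, 0.747], [1, 0.038, -0.115, -0.07, 0.747], [1, 0.038, -0.115, -0.06, 0.747], [1, 0.038, -0.115, -0.045, 0.747], [1, 0.038, -0.115, -0.03, 0.747], [1, 0.038, -0.115, -0.02, 0.747], [1, 0.038, -0.115, -0.012, 0.747], [1, 0.038, -0.115, -0.006, 0.747], [1, 0.038, -0.115, -0.001, 0.747], [1, 0.038, -0.115, 0, 0.747], [1, 0.038, -0.115, 0, 0.747], [1, 0.038, -0.115, 0, 0.747]]
  ]
}}

```text
time_s: 5.73
eef_pos: [389.6, 339.2, 241.9]
tcp_rot: [0.0, 0.762, 0.647, -0.0]
wrist_force: [-2.3, -5.2, 13.5]
width: 0.4
finger_force: 6.7
```

Request:
{"method": "arm_command", "body": {
  "rows": [
    [[1, 0, 0, -0.02, 0], [1, 0, 0, -0.1, 0], [1, 0, 0, -0.2, 0], [0.5, 0, 0, -0.295, 0], [0.5, 0, 0, -0.295, 0], [0.5, -0.632, 0.333, -0.295, 0], [0.5, -0.632, 0.333, -0.295, 0], [0.5, -0.632, 0.333, -0.295, 0], [0.5, -0.632, 0.333, -0.295, 0], [0.5, -0.632, 0.333, -0.295, 0], [0.5, -0.632, 0.333, -0.295, 0], [0.5, -0.632, 0.333, -0.295, 0], [0.5, -0.632, 0.333, -0.295, 0], [0.5, -0.632, 0.333, -0.295, 0], [0.5, -0.632, 0.333, -0.295, 0], [0.5, -0.632, 0.333, -0.295, 0]]
  ]
}}

```text
time_s: 7.07
eef_pos: [479.7, 69.1, 359.5]
tcp_rot: [-0.0, 0.762, 0.647, -0.0]
wrist_force: [-0.2, 0.2, -0.5]
width: 45.4
finger_force: 0.0
```

Run:
```python
from station import robot
from h import *
state(robot,(480,69,288)); im=robot.snapshot("wrist"); c=robot.calibration("wrist"); cv2.imwrite("pics/w2.png",im)
for P in((480,69,116),(491.3,138,116),(468.7,0,116)): print(np.round(project(c,P)))
```

```text
7.07 [479.7  69.1 359.5] [-0.2  0.2 -0.5] w 45.4 f 0.0
tool y deg -9.3
units [-0.0003  0.0008  0.1788]
[321. 257.]
[321. 156.]
[321. 343.]
```

View pics/w2.png

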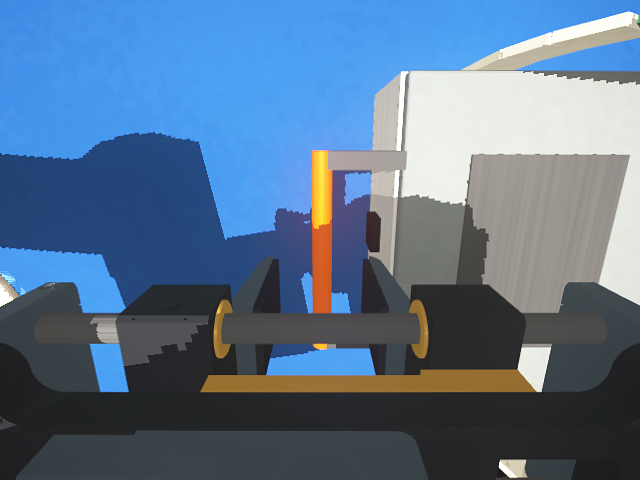

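The bar lies midway between the fingers at x≈320, with its ends at rows 150 and 349, and it is aligned with them. The next step is to narrow the opening a little, descend and grip.

Request:
{"method": "arm_command", "body": {
  "rows": [
    [[0.6, 0, 0.001, 0, 0], [0.6, 0, 0.001, 0.03, 0], [0.6, 0, 0.001, 0.06, 0], [0.6, 0, 0.001, 0.1, 0], [0.6, 0, 0.001, 0.13, 0], [0.6, 0, 0.001, 0.16, 0], [0.6, 0, 0.001, 0.178, 0], [0.6, 0, 0.001, 0.178, 0], [1, 0, 0.001, 0.178, 0], [1, 0, 0.001, 0.178, 0], [1, 0, 0.001, 0.178, 0], [1, 0, 0.001, 0.178, 0], [1, 0, 0.001, 0.178, 0], [1, 0, 0.001, 0.178, 0], [1, 0, 0.001, 0.178, 0]]
  ],
  "squeeze": 25
}}

```text
time_s: 8.37
eef_pos: [480.4, 68.3, 288.6]
tcp_rot: [-0.0, 0.762, 0.647, 0.0]
wrist_force: [-2.5, 2.2, 5.8]
width: 13.4
finger_force: 25.0
```

Request:
{"method": "arm_command", "body": {
  "rows": [
    [[1, 0, 0.0005, -0.015, 0], [1, 0, 0.0015, -0.03, 0], [1, 0, 0.003, -0.045, 0], [1, 0, 0.0045, -0.06, 0], [1, 0, 0.009, -0.0895, 0], [1, 0, 0.015, -0.119, 0], [1, 0, 0.022, -0.148, 0], [1, 0, 0.031, -0.1765, 0], [1, 0, 0.0415, -0.205, 0], [1, 0, 0.053, -0.2325, 0], [1, 0, 0.066, -0.2595, 0], [1, 0, 0.0805, -0.286, 0], [1, 0, 0.0805, -0.286, 0], [1, 0, 0.0805, -0.286, 0]]
  ]
}}

```text
time_s: 9.53
eef_pos: [511.0, 63.3, 403.5]
tcp_rot: [-0.001, 0.762, 0.647, -0.001]
wrist_force: [-10.8, 7.5, 4.0]
width: 13.2
finger_force: 25.0
```

Run:
```python
from station import robot
from h import *
state(robot); cv2.imwrite("pics/s3.png",cv2.resize(robot.snapshot("scene")[130:350,230:470],None,fx=2.7,fy=2.7,interpolation=cv2.INTER_CUBIC))
```

```text
9.53 [511.   63.3 403.5] [-10.8   7.5   4. ] w 13.2 f 25.0
tool y deg -9.36
```

View pics/s3.png

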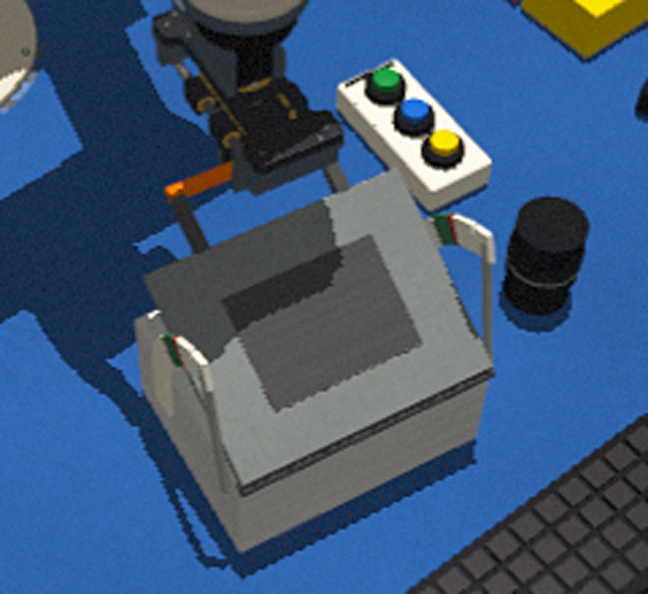

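At about 0.5 rad the arm is tracking the arc well: the bar is held, and the cover is still below the green band. There is about 12 N of outward radial force, so I'll shift the arc outward by about 1 mm and go on to about 1.0 rad.

Request:
{"method": "arm_command", "body": {
  "rows": [
    [[1, 0, 0.013, -0.0268, 0], [1, 0, 0.03, -0.0515, 0], [1, 0, 0.048, -0.0755, 0], [1, 0, 0.068, -0.0985, 0], [1, 0, 0.088, -0.12, 0], [1, 0, 0.1095, -0.141, 0], [1, 0, 0.132, -0.161, 0], [1, 0, 0.156, -0.18, 0], [1, 0, 0.18, -0.197, 0], [1, 0, 0.193, -0.205, 0], [1, 0, 0.205, -0.213, 0], [1, 0, 0.205, -0.213, 0], [1, 0, 0.205, -0.213, 0], [1, 0, 0.205, -0.213, 0], [1, 0, 0.205, -0.213, 0], [1, 0, 0.205, -0.213, 0], [1, 0, 0.205, -0.213, 0]]
  ]
}}

```text
time_s: 11.0
eef_pos: [592.4, 49.9, 490.1]
tcp_rot: [0.0, 0.762, 0.647, 0.0]
wrist_force: [-9.9, 4.6, 19.1]
width: 13.5
finger_force: 25.0
```

Run:
```python
from station import robot
from h import *
state(robot); cv2.imwrite("pics/s4.png",cv2.resize(robot.snapshot("scene")[130:350,230:470],None,fx=2.7,fy=2.7,interpolation=cv2.INTER_CUBIC))
```

```text
11.0 [592.4  49.9 490.1] [-9.9  4.6 19.1] w 13.5 f 25.0
tool y deg -9.34
```

View pics/s4.png

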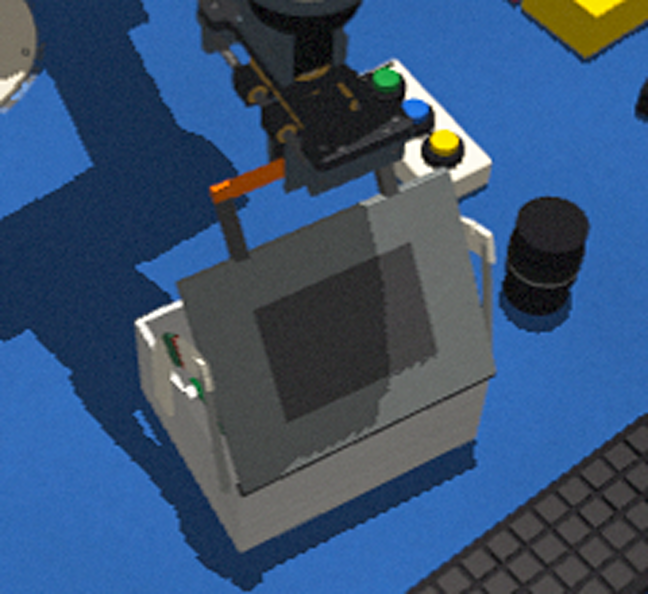

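The cover is past the red mark (about 1.02 rad by kinematics) and a green light now shows on the box front at (193,388). Next I'll ease it back to about 0.71 rad.

Request:
{"method": "arm_command", "body": {
  "rows": [
    [[1, 0, -0.014, 0.006, 0], [1, 0, -0.027, 0.015, 0], [1, 0, -0.039, 0.0225, 0], [1, 0, -0.051, 0.031, 0], [1, 0, -0.063, 0.04, 0], [1, 0, -0.076, 0.0495, 0], [1, 0, -0.087, 0.0595, 0], [1, 0, -0.0985, 0.0695, 0], [1, 0, -0.11, 0.08, 0], [1, 0, -0.12, 0.0905, 0], [1, 0, -0.13, 0.101, 0], [1, 0, -0.14, 0.112, 0], [1, 0, -0.14, 0.112, 0], [1, 0, -0.14, 0.112, 0], [1, 0, -0.14, 0.112, 0], [1, 0, -0.14, 0.112, 0], [1, 0, -0.14, 0.112, 0]]
  ]
}}

```text
time_s: 12.47
eef_pos: [537.9, 58.8, 443.3]
tcp_rot: [-0.0, 0.762, 0.647, -0.0]
wrist_force: [-2.6, 3.1, 1.7]
width: 13.3
finger_force: 25.0
```

Run:
```python
from station import robot
from h import *
state(robot); s=robot.sense(); print('theta',np.arcsin((s['eef_pos'][2]-172-110)/240)-.025)
a=cv2.resize(robot.snapshot("scene")[150:350,270:450],None,fx=2.9,fy=2.9,interpolation=cv2.INTER_CUBIC)
cv2.imwrite("pics/s5.png",a)
```

```text
12.47 [537.9  58.8 443.3] [-2.6  3.1  1.7] w 13.3 f 25.0
tool y deg -9.36
theta 0.7117539806040436
```

View pics/s5.png

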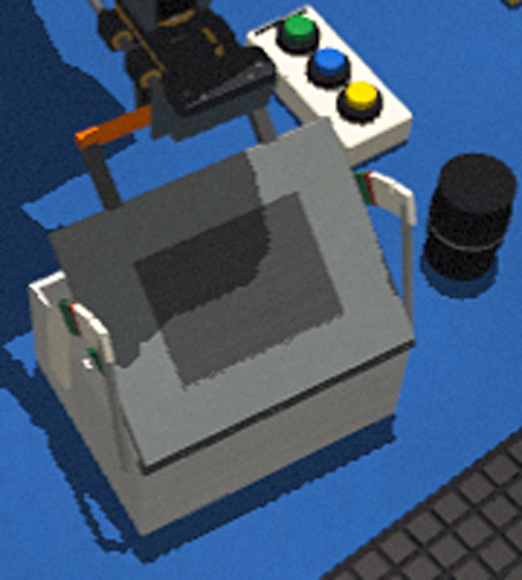

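The cover plate lies across the green band just below the red marks, (62,310) on the left arc and (365,185) on the right. The bar is firmly held, and the arm is still.

```bash
python3 -c "
from station import robot
print(robot.job_done())"
```

```text
the job is handed in; nothing more can be done
None
```

I pressed the keys in order (yellow, blue, green), raised the cover to about 1.02 rad so the catch could re-cock, and eased it back to about 0.71 rad in the green band; the gripper is still holding it there, and I handed the job in at about 12.5 s (verdict not shown).

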